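Find the hub that fits the keyed test shaft

TASK

On the plywood test stand, compare the three aluminium hubs with the keyed shaft below the pocket in the middle, and slide the one whose keyway lines up with the shaft's key along its lane until it drops flat into the pocket; leave the other two hubs in their lanes and do not try them. Then raise the lift by its bar handle until the pawl catches under the tooth, so that the shaft stands up through the hub, and let go. Do not disturb the mallet, the chisel or the glue bottle.

Things in the scene. Friction and masses are not known exactly. Their poses are not given: they have to be found in the camera images.
- stand: plywood stand, deck 360 (x) x 350 (y) mm, 100 mm above the bench. Origin: on the bench below the pocket's centre, z up. Three black-floored lanes 75 mm wide between rails 10 mm wide and high lead to the pocket from the stand's -x (nearest the robot), +y and -y sides; a rail closes its +x side. Rails end 150 mm from the centre, deck 175 mm: lanes are open there, so a hub can be pushed from behind.
- pocket (a point): centre of the pocket's floor, 97 mm above the bench: a square recess 74.5 mm wide, 3 mm below the deck, with a 50 mm square hole in its floor through which the shaft's end is seen. Axes as the stand's.
- spindle (a joint): turn (rad) of the keyed shaft about the pocket's vertical axis; a weighted index holds it at +0.52 or -0.52. At v its key points v counter-clockwise (from above) from the stand's +x axis. Shaft 30 mm thick, top tapered to 18 mm, 3 mm below the pocket floor when down; a dark line on top points to the key, which is 10 mm wide, reaches 22 mm from the axis, begins 8 mm below the top.
- lift (a joint): height (m) of the lift, which carries shaft and handle: 0 down (start), top stop 0.066. Just above 0.055 the sprung pawl on the deck's far right corner (+x, -y) clicks in below the mast's tooth; let go, the lift rests on it at about 0.055. About 10 N to raise; let go lower, it falls back.
- handle (a point): grip point of the lift's handle: level round dark steel bar 16 mm thick along the stand's x axis, 50 mm above the deck when down; rises with the lift. Its free end is 34 mm to -x of here, the mast (16 mm square) begins 32 mm to +x. Nothing within 60 mm in y at this height; free deck below.
- hub_a: loose bare aluminium hub, about 330 g: square flange 72 x 72 x 16 mm, round boss 60 mm across, 36 mm high in all, bore 35 mm. Keyway 14 mm wide, reaching 24.5 mm from the centre, through the full height, pointing 0.52 rad (30 degrees) counter-clockwise, seen from above, from the hub's own +x axis. Origin: centre of underside, z up. Starts flat in any one of the lanes, its x axis along the stand's, 92 to 106 mm from the pocket's centre.
- hub_b: loose bare aluminium hub, about 330 g: square flange 72 x 72 x 16 mm, round boss 60 mm across, 36 mm high in all, bore 35 mm. Keyway 14 mm wide, reaching 24.5 mm from the centre, through the full height, pointing 0.52 rad (30 degrees) clockwise, seen from above, from the hub's own +x axis. Origin: centre of underside, z up. Starts flat in any one of the lanes, its x axis along the stand's, 92 to 106 mm from the pocket's centre.
- hub_c: loose bare aluminium hub, about 330 g: square flange 72 x 72 x 16 mm, round boss 60 mm across, 36 mm high in all, bore 35 mm. Keyway 14 mm wide, reaching 24.5 mm from the centre, through the full height, pointing straight along the hub's own +x axis. Origin: centre of underside, z up. Starts flat in any one of the lanes, its x axis along the stand's, 92 to 106 mm from the pocket's centre.
- mallet: bystander: wooden mallet lying on the bench to the right of the stand; leave alone.
- chisel: bystander: wood-handled chisel lying on the bench to the right; leave alone.
- glue: bystander: yellow glue bottle, 60 mm across, 170 mm tall, standing on the bench to the left; leave alone.
There are look-alikes about, which are no part of the job. Leave any green or pink look-alike of the hub_a alone. Leave any purple look-alike of the hub_c alone.

How it is judged (in metres and radians):
On the way, in this order (a step that is already met when the one before it is completed fails the run):
1. a hub lies flat in the pocket while the lift is still down (((horizontal distance between hub_a and pocket below 0.004 m and z of hub_a in the frame of pocket below 0.002 m and angle between hub_a's own z axis and vertical below 0.04 rad) or (horizontal distance between hub_b and pocket below 0.004 m and z of hub_b in the frame of pocket below 0.002 m and angle between hub_b's own z axis and vertical below 0.04 rad)) and value of joint lift below 0.008 m), for 0.2 s.
2. the lift is raised to the pawl's notch with the hub still in the pocket (((horizontal distance between hub_a and pocket below 0.004 m and z of hub_a in the frame of pocket below 0.002 m and angle between hub_a's own z axis and vertical below 0.04 rad) or (horizontal distance between hub_b and pocket below 0.004 m and z of hub_b in the frame of pocket below 0.002 m and angle between hub_b's own z axis and vertical below 0.04 rad)) and value of joint lift above 0.05 m), for 0.2 s.
At the end, for the whole second after the job is handed in: The matching hub lies flat in the pocket (centre within 4 mm, underside within 2 mm of its floor) with the shaft up through it; the lift, released, rests on the pawl (0.050 to 0.060 m up); the other two hubs lie flat in their lanes, 70 to 150 mm from the pocket centre; all at rest (((value of joint spindle above 0.3 rad and (horizontal distance between hub_a and pocket below 0.004 m and z of hub_a in the frame of pocket below 0.002 m and angle between hub_a's own z axis and vertical below 0.04 rad) and (horizontal distance between hub_b and pocket between 0.07 and 0.15 m and angle between hub_b's own z axis and vertical below 0.05 rad and z of hub_b in the frame of pocket between 0 and 0.006 m)) or (value of joint spindle below -0.3 rad and (horizontal distance between hub_b and pocket below 0.004 m and z of hub_b in the frame of pocket below 0.002 m and angle between hub_b's own z axis and vertical below 0.04 rad) and (horizontal distance between hub_a and pocket between 0.07 and 0.15 m and angle between hub_a's own z axis and vertical below 0.05 rad and z of hub_a in the frame of pocket between 0 and 0.006 m))) and horizontal distance between hub_c and pocket between 0.07 and 0.15 m and angle between hub_c's own z axis and vertical below 0.05 rad and z of hub_c in the frame of pocket between 0 and 0.006 m and value of joint lift between 0.05 and 0.06 m and velocity of joint lift between -0.01 and 0.01 m/s and linear speed of each of hub_a, hub_b, hub_c below 0.01 m/s); the robot touches nothing.
It fails at once if a hub that does not fit is brought to the pocket (horizontal distance between hub_c and pocket below 0.05 m or (value of joint spindle above 0.3 rad and horizontal distance between hub_b and pocket below 0.05 m) or (value of joint spindle below -0.3 rad and horizontal distance between hub_a and pocket below 0.05 m)).
It fails at once if the mallet, chisel or glue bottle is moved by more than 40 mm (distance of any of mallet, chisel, glue from where it was at the start of the episode above 0.04 m).
It also fails if it takes over 48 s, if anything falls off the work surface, if the arm or the gripper's body presses on something with over 40 N, if the wrist force passes 120 N, or if a joint passes its speed limit or range.

ROBOT

A 6-joint arm with a two-finger parallel gripper is mounted at the origin on the work surface. World frame = base frame: x ahead of the robot, y to its left, z up, the work surface at z = 0. Lengths are in mm, angles in rad, forces in N, time in s.
With the tool pointing down it reaches from about 275 to 750 mm from the base axis. Payload 10.2 kg.
Tool frame: the origin (TCP) lies midway between the tips of the shut fingers; the grasp point (between the pads) lies hold_point_z behind it (hold_point_z is the distance from the TCP to the grasp point, in mm); z points along the fingers, y is the direction in which the jaws open and shut (so a half turn about z gives the same grasp; the last joint's range is limited). The gripper opens to 85 mm and grips with 20 to 120 N. Pads are 22 mm wide; open, the fingers measure 114 mm over their backs; the gripper's body (76 mm by 85 mm) begins 54 mm behind the grasp point. The pads swing forward as they close: fully open they stand 13 mm farther back than shut.
Start: joints at [1.125, 0.313, 1.498, -0, 1.331, -0.223], TCP at [116.017, 512.027, 231.294] pointing down, gripper open.
Joint ranges: [-2.94, 2.94], [-0.97, 2.17], [0.19, 2.56], [-1.23, 4.37], [0.02, 3.11], [-2.88, 2.88]. Speed limits (rad/s): [2.39, 2.39, 3.01, 3.14, 3.14, 3.14].

INTERFACE

Orientations are given as a rotation vector (axis times angle).
In Python, from cell import * gives the robot as it stands.
- The arm moves only by the shell command python3 -m creep 'ROWS' [FORCE]. ROWS is JSON, one flat list of numbers, 5 for each row, row after row: the shift along the tool's x, y, z in mm, then the turn about the tool's z in rad, then the finger opening in mm, from 0 to 85.4. A call has 1 to 8 rows; each row shifts and turns the pose as measured when the row begins, along the tool's axes as they then stand; what a row does not reach is not made up. A row lasts 1/8 s, in which the tool goes at most 62.5 mm and 10.7 degrees, less where a joint would pass 70% of its speed; a pose out of reach is approached as far as the arm can. A call is refused whole if a number of a shift passes 62.5 or a number of a turn 0.188, either way. A call with a gripper value outside its range is refused whole. The fingers move at their own pace and stop on an object; FORCE is the grip in N (left out, the last holds). Time passes only in rows, so rows that do not move let the fingers close. It gives the time, the measured TCP pose, the force and the opening at its end, in the units of the state.
- read_state(): the state, without advancing time (a new reading comes with each control period).
- camera(name): name is "scene" or "top"; returns a dict with "img" (480x640x3 uint8, blue, green, red), "fx", "fy", "cx", "cy" (pixels), "view" (4x4, takes a point from world to camera coordinates). Camera axes: x right, y down, z forward; pixel columns grow to the right and rows downward; lengths in mm; the calibration is good to about 2 mm. A picture is of the moment at which its call begins. There is no depth.
- job_done(): hands the job in, once; it reports no verdict.
The state is a dict: "clock": time; "joint_positions": joint angles; "joint_vel": joint speeds; "tau": joint torques, N m; "tcp_pos": TCP position; "tool_rot": TCP orientation; "force": force on the tool from outside, world axes, zero at the start; "wrist_torque": the same for the moment, N m; "grip_width": finger opening in mm.
Only numpy, scipy, OpenCV 4.12 (cv2) and the standard library are available. Lean on these libraries where they do the work, as an engineer would, in place of code of your own. Each camera call takes 0.05 s, during which the arm holds its last target. There are 200 camera calls.

## Working session

There is one attempt and no reset: what is moved stays moved. The work goes in short steps, Python scripts to look and compute and a shell command to move; the robot and the scene stay as the last step left them, time stands still between calls to the robot, and variables do not carry over. Pictures are saved under pics/ and viewed, about 8 in all and at most 12, crops included, and the job is handed in when it is done.

```bash
mkdir -p pics; python3 - <<'E'
from cell import *
import cv2,numpy as np
s=read_state();print({k:np.round(s[k],3) for k in('clock','tcp_pos','tool_rot','grip_width','force')})
try: print(hold_point_z)
except Exception as e: print(e)
for n in('scene','top'):
    c=camera(n);cv2.imwrite(f'pics/{n}0.png',c['img']);print(n,c['fx'],c['cx'],c['cy'],np.round(c['view'],3).tolist())
E
```

```text
{'clock': np.float64(0.0), 'tcp_pos': array([115.893, 511.793, 230.738]), 'tool_rot': array([-3.490e-01, -3.122e+00,  2.000e-03]), 'grip_width': np.float64(85.552), 'force': array([-0.252,  0.1  , -0.375])}
18.700000000000003
scene 444.83010415906887 321.16359595574284 236.50500727424105 [[-0.352, 0.936, 0.02, 196.748], [0.545, 0.222, -0.809, -160.626], [-0.761, -0.274, -0.588, 1392.095], [0.0, 0.0, 0.0, 1.0]]
top 452.7024463553142 333.556885529896 241.3892279494127 [[-0.0, -1.0, -0.005, -14.72], [-0.998, 0.0, -0.06, 503.799], [0.06, 0.005, -0.998, 1267.183], [0.0, 0.0, 0.0, 1.0]]
```

View pics/top0.png

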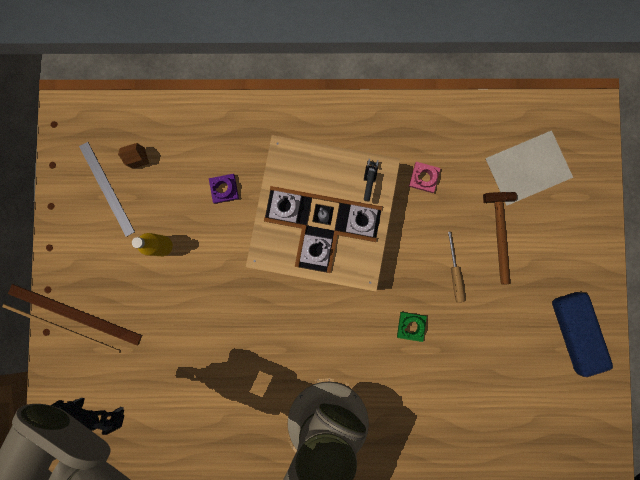

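View pics/scene0.png

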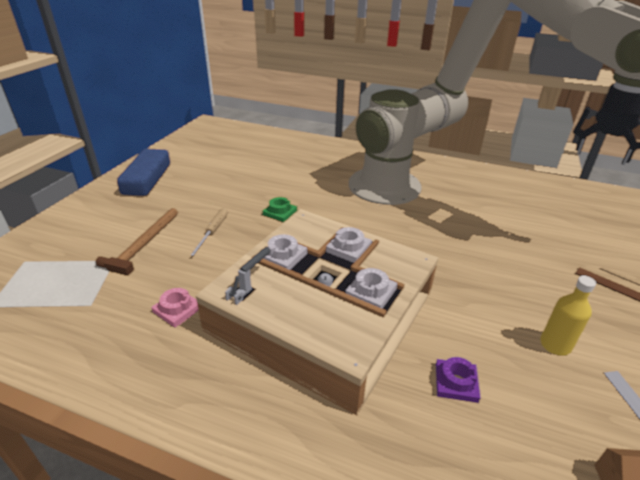

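```bash
python3 - <<'E'
import cv2,numpy as np
a=cv2.imread('pics/top0.png')[178:276,255:391]
b=cv2.imread('pics/scene0.png')[215:315,250:410]
a=cv2.resize(a,None,fx=4.5,fy=4.5,interpolation=cv2.INTER_CUBIC)
cv2.imwrite('pics/c1.png',cv2.convertScaleAbs(a,alpha=1.2))
E
```

```text
(no output)
```

View pics/c1.png

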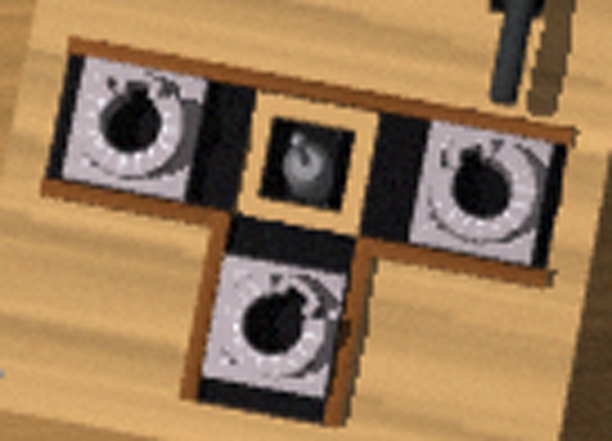

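```bash
cat > h.py <<'E'
from cell import *
import cv2,numpy as np
def ray(c,uv,z):
    uv=np.atleast_2d(np.asarray(uv,float));V=np.array(c['view']);R,t=V[:3,:3],V[:3,3]
    d=np.c_[(uv[:,0]-c['cx'])/c['fx'],(uv[:,1]-c['cy'])/c['fy'],np.ones(len(uv))]@R
    o=-R.T@t
    return (o+d*((z-o[2])/d[:,2])[:,None])[:,:2]
def proj(c,P):
    P=np.atleast_2d(P);V=np.array(c['view']);q=P@V[:3,:3].T+V[:3,3]
    return np.c_[c['fx']*q[:,0]/q[:,2]+c['cx'],c['fy']*q[:,1]/q[:,2]+c['cy']]
E
python3 - <<'E'
from h import *
c=camera('top');im=c['img'];hsv=cv2.cvtColor(im,cv2.COLOR_BGR2HSV)
H,S,V=cv2.split(hsv)
print(hsv[189,300],hsv[150,300],hsv[186,275],hsv[208,270-3])
roi=np.zeros(H.shape,np.uint8);roi[183:276,258:388]=1
m=((H<14)&(S>110)&(V>40)&(V<170)&(roi>0)).astype(np.uint8)
m=cv2.morphologyEx(m,cv2.MORPH_CLOSE,np.ones((3,3)))
n,l,st,_=cv2.connectedComponentsWithStats(m);print(st[1:][st[1:,4]>20])
keep=np.isin(l,[i for i in range(1,n) if st[i,4]>60])
p=np.argwhere(keep)[:,::-1]
w=ray(c,p,110).astype(np.float32)
r=cv2.minAreaRect(w);print('rect',r,cv2.boxPoints(r).round(1).tolist())
cv2.imwrite('pics/m.png',keep*np.uint8(255))
big=cv2.resize(im,None,fx=10,fy=10,interpolation=cv2.INTER_CUBIC)
rois=[(268,188,306,224),(345,203,382,240),(297,232,336,268),(308,198,340,230)]
out=[cv2.resize(cv2.convertScaleAbs(im[b:d,a:e],alpha=1.6),(390,290),interpolation=cv2.INTER_CUBIC) for a,b,e,d in rois]
cv2.imwrite('pics/c2.png',np.vstack([np.hstack(out[:2]),np.hstack(out[2:])]))
E
```

```text
[ 17 127 179] [ 17 128 176] [ 16 130 173] [14 83 34]
[[270 187 112  23 400]
 [264 218  44  49 295]
 [327 230  49  42 301]]
rect ((521.9437866210938, 23.30084228515625), (297.98883056640625, 196.2830810546875), 79.4686508178711) [[398.20001220703125, -105.19999694824219], [591.2000122070312, -141.10000610351562], [645.7000122070312, 151.8000030517578], [452.70001220703125, 187.6999969482422]]
```

View pics/c2.png

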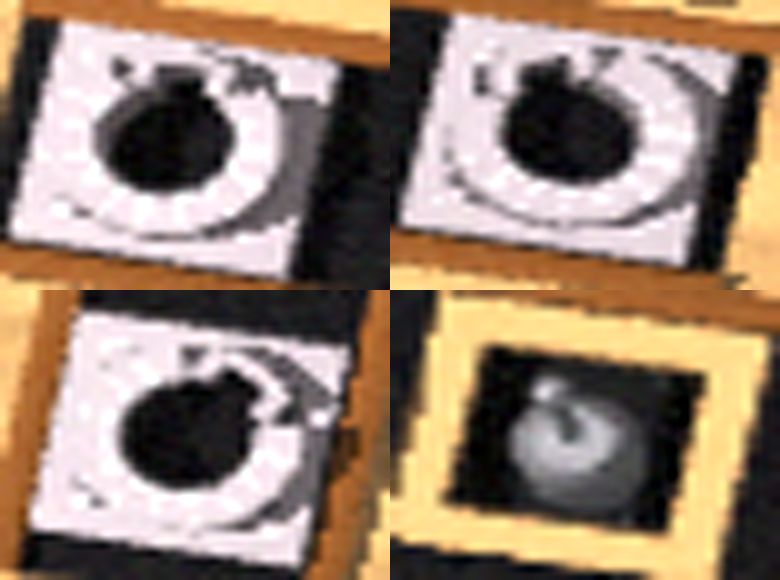

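The three hubs: left (+y, px 284,206) has a straight keyway, so it is hub_c. Right (-y, px 363,220) is turned CCW, so hub_a. The near one (-x, px 316,250) is turned CW, so hub_b. The shaft's line (px 323,214) points up-left, so the spindle is at +0.52 and hub_a, in the -y lane, matches.

```bash
cat >> h.py <<'E'
from scipy.spatial.transform import Rotation as Ro
YAW=-0.1837;P0=np.array([572.3,13.9])
A=np.array([[np.cos(YAW),-np.sin(YAW)],[np.sin(YAW),np.cos(YAW)]])
s2w=lambda q:P0+A@np.asarray(q,float)
w2s=lambda p:(np.atleast_2d(p)-P0)@A
def go(x,y,z,ang=None):
    "tool-axis shift to stand-frame point (x,y), world z; ang: wanted stand angle of tool y"
    s=read_state();R=Ro.from_rotvec(s['tool_rot']).as_matrix()
    d=np.r_[s2w((x,y)),z]-s['tcp_pos'];print('shift',(R.T@d).round(1),'now',w2s(s['tcp_pos'][:2]).round(1),np.round(s['tcp_pos'],1),'clock',round(float(s['clock']),2),'F',np.round(s['force'],1),'w',round(float(s['grip_width']),1))
    print('toolx,y angle in stand deg',[round(np.degrees(np.arctan2(R[1,i],R[0,i])-YAW),2) for i in(0,1)],'tilt',R[2].round(3),'j',np.round(s['joint_positions'],2))
E
python3 - <<'E'
from h import *
c=camera('top');im=c['img'];hsv=cv2.cvtColor(im,cv2.COLOR_BGR2HSV);H,S,V=cv2.split(hsv)
for nm,b in dict(c=(268,188,306,224),a=(345,203,382,240),b=(297,232,336,268)).items():
    m=np.zeros(H.shape,np.uint8);m[b[1]:b[3],b[0]:b[2]]=1
    m&=((S<60)&(V>60)).astype(np.uint8)
    r=cv2.minAreaRect(ray(c,np.argwhere(m)[:,::-1],118).astype(np.float32));print(nm,w2s(r[0]).round(1),np.round(r[1],1),r[2])
# pocket hole (dark) on z=97
m=np.zeros(H.shape,np.uint8);m[200:230,310:338]=1
m&=((V<75)|(S<70)).astype(np.uint8);n,l,st,ce=cv2.connectedComponentsWithStats(m);i=1+st[1:,4].argmax()
r=cv2.minAreaRect(ray(c,np.argwhere(l==i)[:,::-1],97).astype(np.float32));print('hole',w2s(r[0]).round(1),np.round(r[1],1),r[2])
# handle
m=np.zeros(H.shape,np.uint8);m[150:204,360:384]=1
m&=((V<75)&(S<90)).astype(np.uint8);n,l,st,ce=cv2.connectedComponentsWithStats(m);i=1+st[1:,4].argmax()
p=np.argwhere(l==i)[:,::-1];print(st[i])
q=w2s(ray(c,p,155))
for x0 in range(20,130,8):
    k=q[(q[:,0]>=x0)&(q[:,0]<x0+8)]
    if len(k):print(x0,len(k),k[:,1].min().round(1),k[:,1].max().round(1))
print('xmin',q[:,0].min())
go(0,-175,231)
E
```

```text
c [[ -0.8 101.1]] [73.  72.8] 79.0077133178711
a [[  -0.9 -103.7]] [72. 73.] 78.96114349365234
b [[-98.3  -0.2]] [72.1 72.9] 79.61611938476562
hole [[-0.7 -0.5]] [48.8 48.5] 79.75718688964844
[364 161  14  40 286]
44 9 -109.6 -99.2
52 18 -111.7 -98.3
60 19 -112.3 -98.5
68 19 -112.6 -97.6
76 19 -112.1 -98.3
84 18 -112.3 -97.8
92 21 -116.0 -98.0
100 33 -117.1 -90.0
108 29 -115.7 -89.8
116 32 -117.8 -91.4
124 20 -116.4 -89.5
xmin 47.69397339509062
shift [-5.619e+02 -5.597e+02  3.000e-01] now [[-539.6  406.2]] [116.  511.9 231. ] clock 0.2 F [ 0.1 -0.1 -0.9] w 85.3
toolx,y angle in stand deg [np.float64(177.76), np.float64(87.76)] tilt [ 0.    -0.001 -1.   ] j [ 1.12  0.31  1.5  -0.    1.33 -0.22]
```

```bash
python3 -m creep '[-43,-43,0,-0.039,0, -43,-43,0,0,0, -43,-43,0,0,0, -43,-43,0,0,0, -43,-43,0,0,0, -43,-43,0,0,0, -43,-43,0,0,0, -43,-43,0,0,0]' 40; python3 -c "
from h import *
go(0,-175,231)"
```

```text
clock: 1.2
tcp_pos: [395.6, 100.6, 230.9]
tool_rot: [0.275, 3.127, -0.0]
force: [1.8, 0.6, -0.2]
grip_width: 0.1
shift [-187.6 -229.6    0.3] now [[-189.6   53. ]] [395.6 100.6 230.9] clock 1.2 F [ 1.8  0.6 -0.2] w 0.1
toolx,y angle in stand deg [np.float64(180.49), np.float64(90.49)] tilt [-0.002  0.    -1.   ] j [-0.04  0.05  1.82 -0.    1.27 -1.44]
```

```bash
python3 -m creep '[-38,-46,0,0.008,0, -38,-46,0,0,0, -38,-46,0,0,0, -38,-46,0,0,0, -36,-46,0,0,0, 0,0,0,0,0]'; python3 -c "
from h import *
go(0,-175,107)"
```

```text
clock: 1.95
tcp_pos: [542.7, -172.8, 229.8]
tool_rot: [0.296, 3.126, 0.001]
force: [-0.0, 0.7, -0.4]
grip_width: -0.1
shift [  5.3  13.8 122.8] now [[   5. -189.]] [ 542.7 -172.8  229.8] clock 1.95 F [-0.   0.7 -0.4] w -0.1
toolx,y angle in stand deg [np.float64(179.7), np.float64(89.7)] tilt [-0.002  0.001 -1.   ] j [-0.51  0.41  1.36  0.    1.37 -1.9 ]
```

```bash
python3 -m creep '[6,13,40,0,0, 0,0,40,0,0, 0,0,30,0,0, 0,0,12,0,0, 0,0,0,0,0]'; python3 -c "
from h import *
go(-0.7,-165,106)
c=camera('scene');cv2.imwrite('pics/s1.png',cv2.resize(c['img'][150:350,190:450],(780,600)))"
```

```text
clock: 2.58
tcp_pos: [538.9, -155.8, 105.6]
tool_rot: [0.294, 3.125, 0.002]
force: [0.1, -0.6, 1.0]
grip_width: 0.1
shift [-1.1  8.  -0.4] now [[  -1.9 -172.9]] [ 538.9 -155.8  105.6] clock 2.58 F [ 0.1 -0.6  1. ] w 0.1
toolx,y angle in stand deg [np.float64(179.78), np.float64(89.78)] tilt [-0.003  0.001 -1.   ] j [-0.49  0.52  1.55  0.    1.08 -1.88]
```

View pics/s1.png

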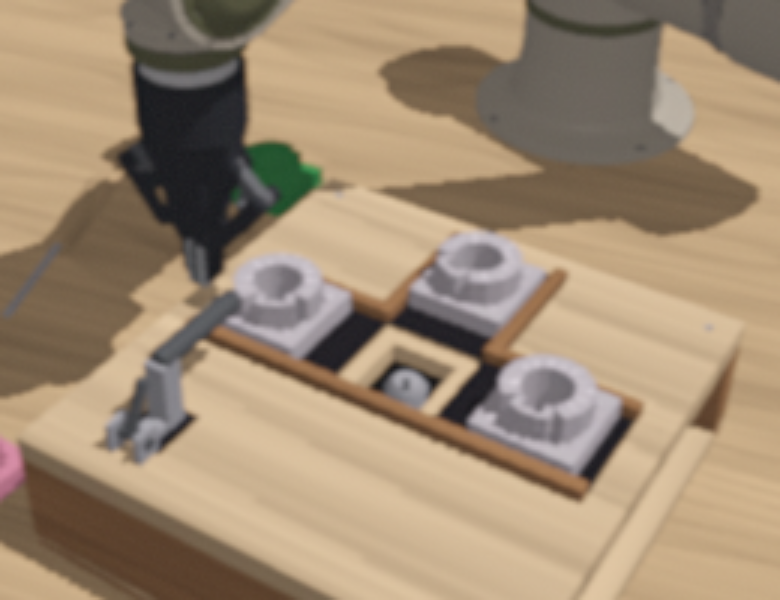

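```bash
python3 -m creep '[0,0,0,0.187,0, 0,0,0,0.187,0, 0,0,0,0.187,0, 0,0,0,0.187,0, 0,0,0,0.187,0, 0,0,0,0.187,0, 0,0,0,0.187,0, 0,0,0,0.187,0]' >/dev/null;  python3 -m creep '[0,0,0,0.07,0, 0,0,0,0,0]'; python3 -c "
from h import *
go(-12,-155,106)"
```

```text
clock: 3.88
tcp_pos: [545.0, -157.8, 122.0]
tool_rot: [2.408, 1.979, 0.02]
force: [0.3, -0.4, -0.7]
grip_width: 0.1
shift [ 18.7 -17.2  15.4] now [[   4.6 -173.8]] [ 545.  -157.8  122. ] clock 3.88 F [ 0.3 -0.4 -0.7] w 0.1
toolx,y angle in stand deg [np.float64(89.34), np.float64(-0.65)] tilt [-0.006  0.027 -1.   ] j [-0.49  0.5   1.53  0.    1.09 -0.3 ]
```

```bash
python3 -m creep '[2,-17,7,0.01,0, 5,0,8,0,0, 5,0,0,0,0, 0,0,0,0,0]'; python3 -c "
from h import *
go(-12,-155,106)"
```

```text
clock: 4.38
tcp_pos: [533.0, -142.7, 108.5]
tool_rot: [2.41, 1.97, 0.024]
force: [0.3, 0.2, 0.5]
grip_width: 0.1
shift [ 6.2 -2.2  2.4] now [[ -10.  -161.2]] [ 533.  -142.7  108.5] clock 4.38 F [0.3 0.2 0.5] w 0.1
toolx,y angle in stand deg [np.float64(89.04), np.float64(-0.94)] tilt [-0.007  0.032 -0.999] j [-0.48  0.48  1.6   0.    1.03 -0.28]
```

```bash
python3 -m creep '[8,-2,2,-0.017,0, 11,0,0,0,0, 11,0,0,0,0, 11,0,0,0,0, 11,0,0,0,0, 11,0,0,0,0, 11,0,0,0,0, 8,0,0,0,0]'; python3 -c "
from h import *
go(-12,-47,107)"
```

```text
clock: 5.38
tcp_pos: [547.7, -57.1, 106.5]
tool_rot: [2.389, 1.991, 0.022]
force: [-1.5, -3.7, 2.7]
grip_width: 0.1
shift [27.3 -0.7 -0.8] now [[-11.3 -74.3]] [547.7 -57.1 106.5] clock 5.38 F [-1.5 -3.7  2.7] w 0.1
toolx,y angle in stand deg [np.float64(90.13), np.float64(0.15)] tilt [-0.009  0.034 -0.999] j [-0.31  0.48  1.6  -0.01  1.02 -0.13]
```

```bash
python3 -m creep '[8,0,0,0,0, 8,0,0,0,0, 6,0,0,0,0, 3,0,0,0,0, 0,0,0,0,0]'; python3 -c "
from h import *
go(-12,-47,107)
c=camera('top');cv2.imwrite('pics/t2.png',cv2.resize(c['img'][178:276,255:391],(780,562),interpolation=cv2.INTER_CUBIC))"
```

```text
clock: 6.0
tcp_pos: [552.4, -30.7, 105.5]
tool_rot: [2.388, 1.991, 0.021]
force: [0.3, -3.7, -1.7]
grip_width: 0.1
shift [ 0.4 -0.5 -1.5] now [[-11.5 -47.5]] [552.4 -30.7 105.5] clock 6.0 F [ 0.3 -3.7 -1.7] w 0.1
toolx,y angle in stand deg [np.float64(90.15), np.float64(0.17)] tilt [-0.01   0.033 -0.999] j [-0.26  0.49  1.6  -0.01  1.03 -0.08]
```

```bash
python3 -c "
from h import *
c=camera('scene');cv2.imwrite('pics/s2.png',cv2.resize(c['img'][180:330,230:425],(780,600),interpolation=cv2.INTER_CUBIC))"
```

```text
(no output)
```

View pics/s2.png

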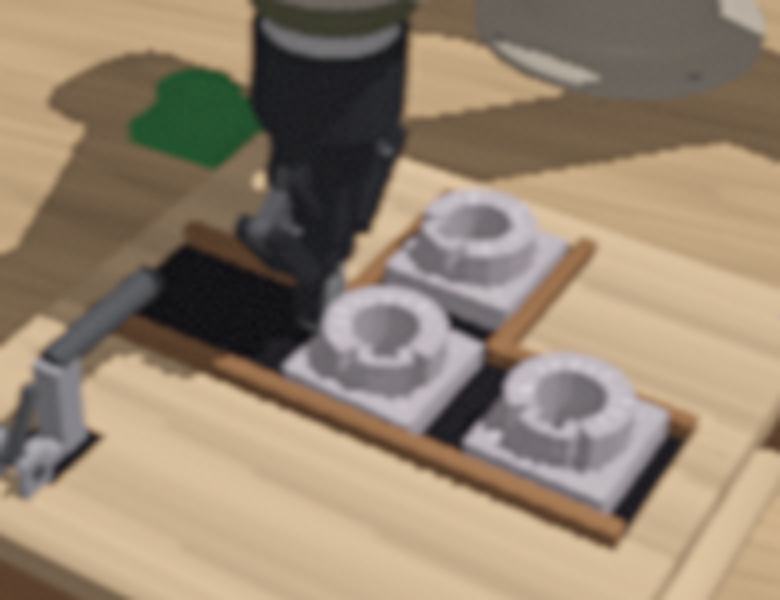

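The hub is close to the pocket (crop px 385,350), but whether it has dropped isn't clear. I'll creep on and watch the force.

```bash
python3 -m creep '[1.5,0,0,0,0, 0,0,0,0,0]'; python3 -m creep '[1.5,0,0,0,0, 0,0,0,0,0]';python3 -c "
from h import *
go(-12,-47,107)"
```

```text
clock: 6.35
tcp_pos: [552.9, -30.6, 105.8]
tool_rot: [2.388, 1.989, 0.02]
force: [0.3, -2.3, -1.7]
grip_width: -0.1
clock: 6.6
tcp_pos: [553.3, -30.6, 106.0]
tool_rot: [2.386, 1.987, 0.018]
force: [0.8, -1.8, -1.3]
grip_width: -0.1
shift [ 0.2 -1.4 -1. ] now [[-10.5 -47.2]] [553.3 -30.6 106. ] clock 6.6 F [ 0.8 -1.8 -1.3] w -0.1
toolx,y angle in stand deg [np.float64(90.08), np.float64(0.11)] tilt [-0.014  0.035 -0.999] j [-0.26  0.49  1.59 -0.01  1.02 -0.07]
```

```bash
python3 -m creep '[3,0,0,0,0]'; python3 -m creep '[3,0,0,0,0]';python3 -m creep '[0,0,0,0,0]'; python3 -c "
from h import *
go(-12,-47,107)
c=camera('scene');cv2.imwrite('pics/s3.png',cv2.resize(c['img'][180:330,230:425],(780,600),interpolation=cv2.INTER_CUBIC))"
```

```text
clock: 6.72
tcp_pos: [553.8, -30.1, 106.4]
tool_rot: [2.383, 1.986, 0.013]
force: [-7.5, -26.0, 3.3]
grip_width: -0.2
clock: 6.85
tcp_pos: [553.8, -30.2, 106.6]
tool_rot: [2.38, 1.984, 0.005]
force: [-6.9, -22.9, 2.7]
grip_width: 0.3
clock: 6.98
tcp_pos: [553.6, -30.8, 106.6]
tool_rot: [2.381, 1.983, 0.004]
force: [-0.1, -2.1, -1.2]
grip_width: 0.5
shift [ 0.3 -1.8 -0.4] now [[-10.2 -47.3]] [553.6 -30.8 106.6] clock 6.97 F [-0.1 -2.1 -1.2] w 0.5
toolx,y angle in stand deg [np.float64(90.08), np.float64(0.13)] tilt [-0.026  0.035 -0.999] j [-0.26  0.49  1.59 -0.03  1.03 -0.06]
```

```bash
python3 -m creep '[-8,-3,0,0,0, -8,-3,-3,0,0, 0,0,-30,0,0, 0,0,-40,0,0, 0,0,-40,0,0, 0,0,-20,0,0, 0,0,0,0,0]'; python3 -c "
from h import *
go(-80,-105,240)
c=camera('scene');cv2.imwrite('pics/s4.png',cv2.resize(c['img'][180:330,230:425],(780,600),interpolation=cv2.INTER_CUBIC))"
```

```text
clock: 7.9
tcp_pos: [538.7, -41.1, 244.4]
tool_rot: [2.384, 1.986, 0.009]
force: [0.1, 0.4, -0.2]
grip_width: 0.1
shift [-44.6 -57.3   3.4] now [[-23.  -60.2]] [538.7 -41.1 244.4] clock 7.9 F [ 0.1  0.4 -0.2] w 0.1
toolx,y angle in stand deg [np.float64(90.09), np.float64(0.13)] tilt [-0.02   0.034 -0.999] j [-0.28  0.32  1.45 -0.02  1.33 -0.1 ]
```

View pics/s4.png

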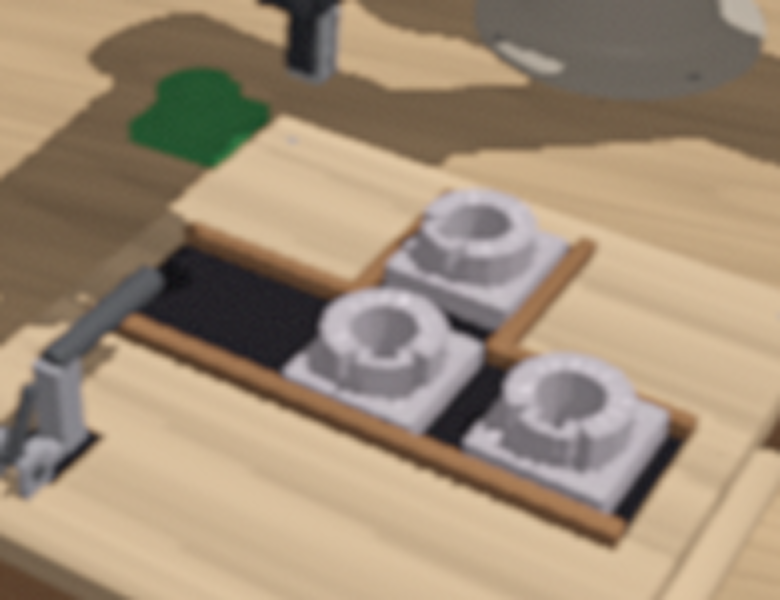

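Hub_a sits square in the pocket's place (crop px 385,350) with its keyway intact. Next I turn the gripper back for the handle and open it.

```bash
python3 -m creep '[-8,0,0,-0.187,60, -8,0,0,-0.187,60, -8,0,0,-0.187,60, -8,0,0,-0.187,60, 0,0,0,-0.187,60, 0,0,0,-0.187,60, 0,0,0,-0.187,60, 0,0,0,-0.187,60]'; python3 -m creep '[0,0,0,-0.075,60, 0,0,0,0,60]' >/dev/null; python3 - <<'E'
from h import *
go(77,-105,200)
c=camera('top');im=c['img'];cv2.imwrite('pics/t3.png',im)
hsv=cv2.cvtColor(im,cv2.COLOR_BGR2HSV);H,S,V=cv2.split(hsv)
u=proj(c,np.r_[s2w((0,0)),113])[0];print(u)
m=np.zeros(H.shape,np.uint8);x,y=u.round().astype(int);m[y-19:y+20,x-19:x+20]=1
m&=((S<60)&(V>60)).astype(np.uint8);n,l,st,ce=cv2.connectedComponentsWithStats(m);i=1+st[1:,4].argmax()
for z in(113,116):
    r=cv2.minAreaRect(ray(c,np.argwhere(l==i)[:,::-1],z).astype(np.float32));print(z,w2s(r[0]).round(2),np.round(r[1],1),r[2])
cv2.imwrite('pics/t3c.png',cv2.resize(im[165:276,255:391],(735,600),interpolation=cv2.INTER_CUBIC))
E
```

```text
clock: 8.95
tcp_pos: [537.6, -72.2, 231.9]
tool_rot: [0.386, 3.105, -0.025]
force: [0.7, -0.0, -0.9]
grip_width: 59.9
shift [-96.  -15.1  30. ] now [[-19.4 -90.9]] [536.6 -72.  229. ] clock 9.2 F [-0.1 -0.   0.1] w 60.1
toolx,y angle in stand deg [np.float64(180.85), np.float64(90.84)] tilt [-0.008 -0.014 -1.   ] j [-0.34  0.35  1.46 -0.01  1.33 -1.74]
[322.43237831 213.12185348]
113 [[ 0.82 14.52]] [46.6 72. ] 80.47874450683594
116 [[ 0.47 14.33]] [46.5 71.9] 80.47856140136719
```

View pics/t3c.png

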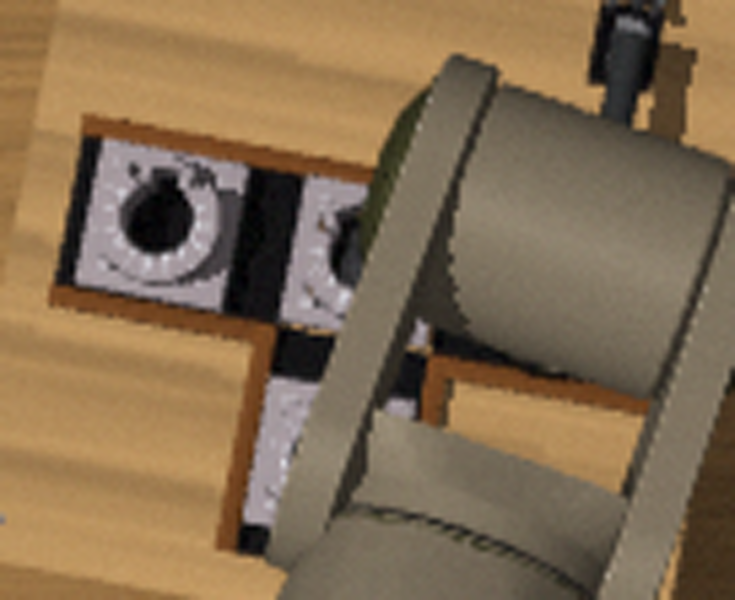

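The top view shows hub_a's left edge at y≈+37.5 (crop px 290,270). Together with the 26 N wall stop, that means it is seated. Now the handle.

```bash
python3 -m creep '[-32,-5,0,0.015,60, -32,-5,0,0,60, -26,-4,15,0,60, -6,-1,15,0,60, 0,0,0,0,60]'; python3 -c "
from h import *
go(77,-105,131)"
```

```text
clock: 9.88
tcp_pos: [629.5, -104.9, 196.0]
tool_rot: [0.302, 3.124, -0.02]
force: [-0.2, 0.4, 0.1]
grip_width: 60.1
shift [ 1.2  2.1 65. ] now [[  77.9 -106.3]] [ 629.5 -104.9  196. ] clock 9.88 F [-0.2  0.4  0.1] w 60.1
toolx,y angle in stand deg [np.float64(179.49), np.float64(89.48)] tilt [-0.004 -0.013 -1.   ] j [-0.34  0.59  1.18 -0.01  1.37 -1.72]
```

```bash
python3 -m creep '[0,1,30,0,60, 0,0,25,0,60, 0,0,10,0,60, 0,0,0,0,60]'; python3 -c "
from h import *
go(77,-105,131)
c=camera('scene');cv2.imwrite('pics/s5.png',cv2.resize(c['img'][170:320,200:395],(780,600),interpolation=cv2.INTER_CUBIC))"
```

```text
clock: 10.38
tcp_pos: [628.6, -103.8, 132.6]
tool_rot: [0.303, 3.121, -0.021]
force: [-0.2, -0.0, 0.7]
grip_width: 59.7
shift [-0.2  0.4  1.6] now [[  76.8 -105.4]] [ 628.6 -103.8  132.6] clock 10.38 F [-0.2 -0.   0.7] w 59.7
toolx,y angle in stand deg [np.float64(179.42), np.float64(89.42)] tilt [-0.007 -0.013 -1.   ] j [-0.34  0.64  1.26 -0.01  1.23 -1.72]
```

View pics/s5.png

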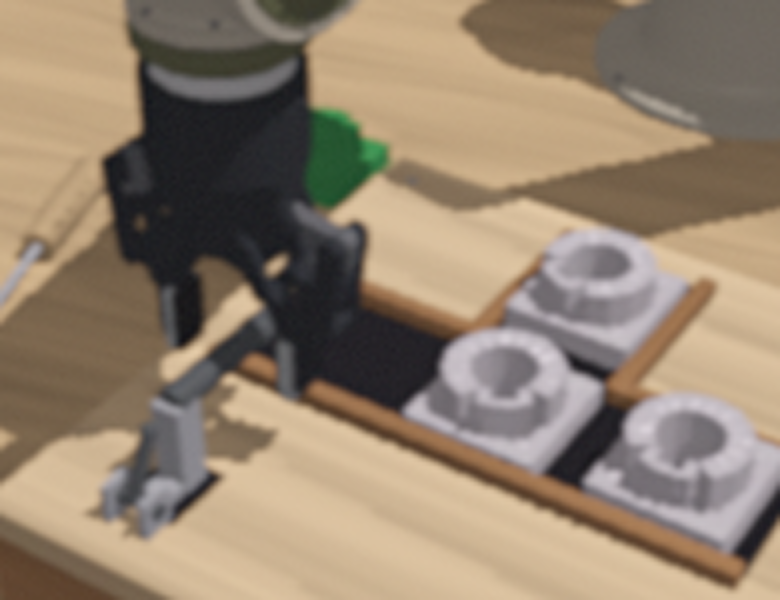

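The fingers straddle the bar (crop px 240,340). Close on it.

```bash
python3 -m creep '[0,0,0,0,10, 0,0,0,0,0, 0,0,0,0,0, 0,0,0,0,0, 0,0,0,0,0]' 60; python3 -m creep '[0,0,-10,0,0, 0,0,-10,0,0, 0,0,-10,0,0, 0,0,-10,0,0]'; python3 -c "
from h import *
go(77,-105,192)"
```

```text
clock: 11.05
tcp_pos: [629.2, -105.4, 135.7]
tool_rot: [0.303, 3.117, -0.026]
force: [0.1, 0.3, -1.4]
grip_width: 13.8
clock: 11.55
tcp_pos: [629.1, -105.3, 172.5]
tool_rot: [0.304, 3.119, -0.026]
force: [4.7, -3.6, -10.6]
grip_width: 13.6
shift [  0.5   1.5 -19.5] now [[  77.6 -106.8]] [ 629.1 -105.3  172.5] clock 11.55 F [  4.7  -3.6 -10.6] w 13.6
toolx,y angle in stand deg [np.float64(179.4), np.float64(89.39)] tilt [-0.009 -0.016 -1.   ] j [-0.34  0.6   1.21 -0.01  1.31 -1.72]
```

```bash
python3 -m creep '[0,0,-10,0,0, 0,0,-7,0,0, 0,0,-5,0,0, 0,0,0,0,0]'; python3 -c "
from h import *
go(77,-105,194)"
```

```text
clock: 12.05
tcp_pos: [629.1, -105.3, 192.4]
tool_rot: [0.304, 3.121, -0.026]
force: [3.2, -2.4, -9.1]
grip_width: 13.8
shift [ 0.6  1.8 -1.6] now [[  77.6 -106.9]] [ 629.1 -105.3  192.4] clock 12.05 F [ 3.2 -2.4 -9.1] w 13.8
toolx,y angle in stand deg [np.float64(179.39), np.float64(89.38)] tilt [-0.008 -0.016 -1.   ] j [-0.34  0.59  1.18 -0.02  1.36 -1.72]
```

```bash
python3 -m creep '[0,0,-4,0,0, 0,0,0,0,0]'; python3 -m creep '[0,0,3,0,0, 0,0,0,0,0]'; python3 -m creep '[0,0,3,0,0, 0,0,0,0,0]';  python3 -m creep '[0,0,3,0,0, 0,0,0,0,0]'; python3 -c "
from h import *
c=camera('scene');cv2.imwrite('pics/s6.png',cv2.resize(c['img'][170:320,200:395],(780,600),interpolation=cv2.INTER_CUBIC))"
```

```text
clock: 12.3
tcp_pos: [629.1, -105.3, 195.3]
tool_rot: [0.304, 3.121, -0.026]
force: [3.9, -3.5, -8.8]
grip_width: 14.0
clock: 12.55
tcp_pos: [629.0, -105.3, 191.3]
tool_rot: [0.304, 3.122, -0.026]
force: [4.9, -3.0, -9.7]
grip_width: 13.6
clock: 12.8
tcp_pos: [629.1, -105.3, 190.1]
tool_rot: [0.304, 3.12, -0.027]
force: [0.9, -1.6, -4.8]
grip_width: 13.8
clock: 13.05
tcp_pos: [629.2, -105.4, 190.0]
tool_rot: [0.303, 3.118, -0.028]
force: [0.8, -2.1, -3.6]
grip_width: 13.8
```

View pics/s6.png

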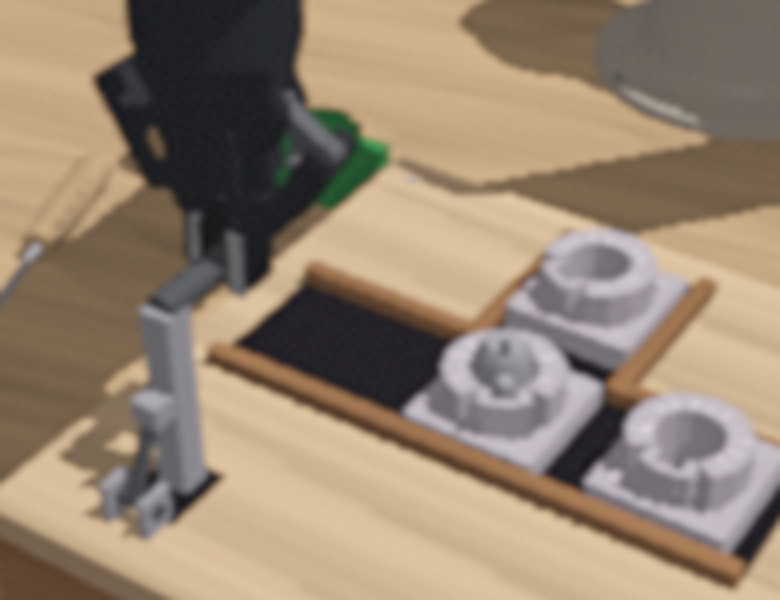

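The lift now stops moving down at 190.0 and the load has shifted to the pawl, which is engaged at crop px 155,410. The shaft is up in the bore. Now release: open gently, then retreat upward.

```bash
python3 -m creep '[0,0,0,0,30, 0,0,0,0,60, 0,0,0,0,60, 0,0,0,0,60]'; python3 -m creep '[0,0,-20,0,60, 0,0,-40,0,60, 0,0,-40,0,60, 0,0,-20,0,60, 0,0,0,0,60]'; python3 -c "
from h import *
c=camera('scene');cv2.imwrite('pics/s7.png',cv2.resize(c['img'][170:320,200:395],(780,600),interpolation=cv2.INTER_CUBIC))
d=cv2.absdiff(c['img'],cv2.imread('pics/scene0.png')).max(2)
go(77,-105,300)"
```

```text
clock: 13.6
tcp_pos: [629.3, -104.8, 189.9]
tool_rot: [0.304, 3.118, -0.026]
force: [-0.4, -0.3, 0.3]
grip_width: 60.0
clock: 14.22
tcp_pos: [628.2, -102.4, 312.6]
tool_rot: [0.304, 3.12, -0.025]
force: [-0.1, 0.0, -0.1]
grip_width: 59.9
shift [-1.  -0.7 11.5] now [[  76.  -104.1]] [ 628.  -102.4  311.5] clock 14.28 F [-0.6  0.4 -0.6] w 59.8
toolx,y angle in stand deg [np.float64(179.41), np.float64(89.4)] tilt [-0.007 -0.015 -1.   ] j [-0.34  0.54  0.96 -0.01  1.63 -1.72]
```

View pics/s7.png

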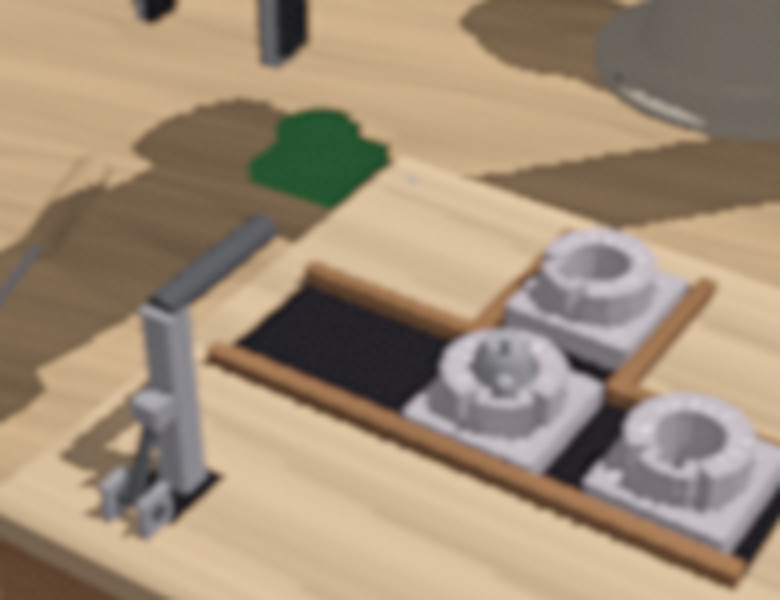

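The lift rests on the pawl. Hub_a (crop px 503,380) is in the same place as before the lift, with the shaft up in its bore, and the other hubs are unmoved. I'm handing the job in.

```bash
python3 -c "
from cell import *
print(job_done())"
```

```text
the job is handed in; nothing more can be done
None
```

The job is handed in, about 14.3 s into the 48 s allowed; the system gave no verdict.

- **Choosing the hub:** the shaft's line pointed counter-clockwise, so the spindle was at +0.52 and hub_a in the -y lane was the match. I left hub_b and hub_c in their lanes.
- **Seating it:** I pushed hub_a along its lane until it stopped firmly, at about 26 N.
- **Raising the lift:** I lifted by the bar to roughly 60 mm, going by tool height. On lowering, it stopped at about 55 mm and the load moved off the gripper. I then opened the gripper and retreated above it.

**Last checks:**
- The final picture shows the lift holding on the pawl, with the gripper clear.
- Hub_a had not visibly moved since before the lift, and the shaft stands in its bore.
- The other two hubs look unmoved. I never went near the mallet, chisel or glue bottle, but did not check them at the end.

**Weaker points:**
- I judged that hub_a lies flat from the hard stop, the visible edge position and the pictures. I did not measure its height.
- The arm partly hid hub_a in the only top-view check. The automatic centre fit there read 14 mm off and was unusable, so I used only the visible edge, which put the hub about 1 to 1.5 mm from the pocket's centre.

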